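# Hang the reflex hammer back in its ring

## Task

Lift the reflex hammer straight out of the drying block and hang it in the ring of the desk stand, handle first. The white ring plate swings loosely off-centre, so feel gently for its hole with the end of the handle, never forcing it; then lower the hammer in your grip until its head has caught fully home on the ring, and let go. Do not disturb the amber bottle and the two cartons standing nearby.

Things in the scene. Friction and masses are not known exactly. Their poses are not given: they have to be found in the camera images.
- hammer_head (a point): Middle of the hammer's dark rubber head, where it is gripped. The head is a flat paddle, 16 mm thick along its x (flat parallel faces, grip across them), 66 mm wide along y, its top 23 mm above this point, its foot and flange 24 mm below. z points from handle to head: up while it stands in the block. About 0.12 kg; may be gripped firmly (40 N).
- hammer_flange (a point): Centre of the underside of the round steel flange (30 mm wide, 6 mm thick) under the hammer's head, 30 mm below hammer_head. This is the face that catches on the ring. Same axes as hammer_head.
- hammer_tip (a point): Free lower end of the hammer's round steel handle, 100 mm below the flange's underside. The handle is 14 mm thick; its last 10 mm taper to 12 mm, with a blunt end 10.4 mm wide.
- hammer: The whole reflex hammer; origin and axes as hammer_flange. It starts upright, handle down in the drying block.
- block: Fixed white drying block, 90 x 90 mm, 70 mm high; origin under its centre on the worktop, z up. In the middle of its top a round hole 16.5 mm wide and 62 mm deep, in which the hammer stands with its flange about 38 mm above the block's top.
- stand: Fixed desk stand: grey base 150 x 120 x 10 mm, post 70 mm behind the ring (stand's +x), arm and steel carrier with the ring plate on top; nothing higher than 130 mm. Origin on the worktop under ring_nominal, z up. The ring plate is sprung: pressed down, it sinks 1 mm per 1.5 N to a hard stop at 6 mm. A hung handle ends 30 mm above the worktop.
- ring_nominal (a point): Pivot about which the ring plate swings, at the height of its top face, 130 mm above the worktop. The ring plate (round, white, 68 mm wide, 10 mm thick, 17 mm through hole in its middle) sits off-centre here: its hole is 7 to 9 mm from this point, in any direction, which is not reported. A sideways push of about 3 N swings or slides it (stops at 5 and 11 mm); it stays where left.
- amber_bottle: Bystander: small amber glass bottle with white cap, 43 mm wide, 90 mm high, loose.
- green_carton: Bystander: squat green carton 58 x 78 mm, 84 mm high, loose.
- tall_carton: Bystander: slim upright carton 40 x 46 mm, 122 mm high, loose.
There are look-alikes about, which are no part of the job. Of the things that look like the hammer, the smaller one is meant. There is more than one size of the stand; the one meant has the size given above.

How it is judged:
By the outcome, as a careful person would: the job done as asked, in the order asked, and still so for the second after the job is handed in, with the robot touching nothing.
It also fails if it takes over 64 s, if anything falls off the work surface, if the arm or the gripper's body presses on something with over 40 N, if the wrist force passes 120 N, or if a joint passes its speed limit or range.

## Robot

A 7-joint arm with a two-finger parallel gripper is mounted at the origin on a cart in front of the work surface, level with it; the furniture and walls round the work are solid. World frame = base frame: x ahead of the robot, y to its left, z up, the work surface at z = 0. Lengths are in m, angles in degrees, forces in N, time in s.
With the tool pointing down it reaches from about 0.425 to 0.875 m from the base axis. Payload 4.7 kg.
Tool frame: the origin (TCP) lies on the centre line of the jaws, within the pads' length; the fingertips stand 8 mm ahead of it and the grasp point (between the pads) lies 11 mm behind it; z points along the fingers, x is the direction in which the jaws open and shut, and the axes are right-handed (so a half turn about z gives the same grasp; the last joint's range is limited). The gripper opens to 87 mm and grips with 3 to 60 N. Pads are 19 mm wide; open, the fingers measure 117 mm over their backs; the gripper's body (75 mm by 190 mm) begins 51 mm behind the grasp point.
Start: joints at [75.98, 18.392, -4.016, 83.108, 1.295, 78.541, -3.26], TCP at [0.166, -0.628, 0.231] pointing down, gripper open.
Joint ranges: [-163.93, 163.93], [-17.29, 119.83], [-79.2, 71.16], [3.27, 140.29], [-89.18, 269.18], [5.43, 117.66], [-154.24, 154.24]. Speed limits (degrees/s): [147.25, 147.25, 180, 180, 180, 180, 180].

## Interface

Orientations are given as [roll, pitch, yaw] about the fixed x, y, z axes, in that order (R = Rz(yaw) Ry(pitch) Rx(roll)).
In Python, from cell import telemetry, read_camera, get_calibration, sign_off gives the robot as it stands. The module is installed in compiled form; this text tells all that it offers.
- The arm moves only by the tool carry_out, never from a script. Its arguments are lists of equal length, an entry for each row: "translation": the shift along the tool's x, y, z in cm, a list of three; "turn": the turn about the tool's z in rad; "gripper": the opening, from 0 (shut) to 1 (fully open). In form: {"translation": [[dx, dy, dz], ...], "turn": [turn, ...], "gripper": [gripper, ...]}. A call has 1 to 5 rows; each row is the pose to reach, as a shift and turn from the pose commanded when the call began, along the tool's axes at that moment; what a row does not reach only later rows make up. A row lasts 1/8 s, in which the tool goes at most 62.5 mm and 10.7 degrees, less where a joint would pass 70% of its speed; a pose out of reach is approached as far as the arm can. A call with a gripper value outside its range is refused whole. The fingers move at their own pace and stop on an object; "squeeze" is the grip in N (left out, the last holds). Time passes only in rows, so rows that repeat a pose let the fingers close. It gives the time, the measured TCP pose, the force and the opening at its end, in the units of the state.
- telemetry.get_obs(): the state, without advancing time (a new reading comes with each control period).
- read_camera(name): name is "side" or "top"; returns the picture (384x512x3 uint8, red, green, blue); there is no depth.
- get_calibration(name): a dict with "fx", "fy", "cx", "cy" (pixels), "R" (3x3) and "t" (3): a world point X has camera coordinates R X + t. Camera axes: x right, y down, z forward; pixel columns grow to the right and rows downward; lengths in m; the calibration is good to about 2 mm. A picture is of the moment at which its call begins. get_calibration takes no time and is no camera call.
- sign_off(): hands the job in, once; it reports no verdict.
The state is a dict: "time_s": time; "qpos": joint angles; "joint_velocities": joint speeds; "effort": joint torques, N m; "tool_pos": TCP position; "tool_rot": TCP orientation; "force": force on the tool from outside, world axes, zero at the start; "wrist_torque": the same for the moment, N m; "grip_width": finger opening in m.
Only numpy, scipy, OpenCV 4.12 (cv2) and the standard library are available. Lean on these libraries where they do the work, as an engineer would, in place of code of your own. Each camera call takes 0.05 s, during which the arm holds its last target.

## Working session

There is one attempt and no reset: what is moved stays moved. The work goes in short steps, Python scripts to look and compute and a tool call to move; the robot and the scene stay as the last step left them, time stands still between calls to the robot, and variables do not carry over. Pictures are saved under pics/ and viewed, and the job is handed in when it is done.

Besides the shell and the picture viewer there is one more tool, called after ">>>" as a command line: name --pt "numbers of a row" for each row, then --argument value for the rest. carry_out: Moves the arm, as the interface text tells. Its arguments: {"type":"object","properties":{"translation":{"type":"array","items":{"type":"array","items":{"type":"number"}}},"turn":{"type":"array","items":{"type":"number"}},"gripper":{"type":"array","items":{"type":"number"}},"squeeze":{"type":"number"}},"required":["translation","turn","gripper"]}

```bash
mkdir -p pics
python3 - <<'E'
from cell import telemetry, read_camera, get_calibration
import cv2,json
o=telemetry.get_obs();print(o)
for n in("side","top"):
    im=read_camera(n);cv2.imwrite(f"pics/{n}0.png",im[:,:,::-1]);c=get_calibration(n);print(n,c)
E
```

```text
{'time_s': 0.0, 'qpos': array([75.98073418, 18.43880665, -4.01375304, 83.1759288 ,  1.29608386,
       78.54136791, -3.25976426]), 'joint_velocities': array([-0.07217685,  0.04642274, -0.00762926, -0.04063341,  0.04354451,
       -0.00341052,  0.01000942]), 'effort': array([ 6.79723507e-04, -4.91276479e+01, -4.03655414e-01, -3.12531602e+01,
       -6.39025401e-02,  4.37509152e-02,  1.93398964e-04]), 'tool_pos': array([ 0.16612228, -0.62784413,  0.22945515]), 'tool_rot': array([ 1.79992524e+02,  1.10804813e-01, -7.51722047e+01]), 'force': array([-0.09997305,  0.15988495,  0.12530197]), 'wrist_torque': array([ 0.0343045 , -0.02000405,  0.02034391]), 'grip_width': 0.08700183484196378}
side {'fx': 365.933962543842, 'fy': 365.933962543842, 'cx': 249.21262826194877, 'cy': 202.17196663031086, 'R': array([[ 0.99990291,  0.00474947,  0.01310019],
       [ 0.01345785, -0.57295279, -0.81947788],
       [ 0.00361371,  0.81957461, -0.57296108]]), 't': array([-0.55819697,  0.10180166,  0.93509031])}
top {'fx': 408.5016828423112, 'fy': 408.5016828423112, 'cx': 259.0953415880866, 'cy': 195.5180959206905, 'R': array([[ 0.0132897 , -0.99982762,  0.01296574],
       [-0.99820281, -0.01402365, -0.05826221],
       [ 0.058434  , -0.01216815, -0.99821711]]), 't': array([0.03740969, 0.59243377, 1.08699445])}
```

View pics/side0.png

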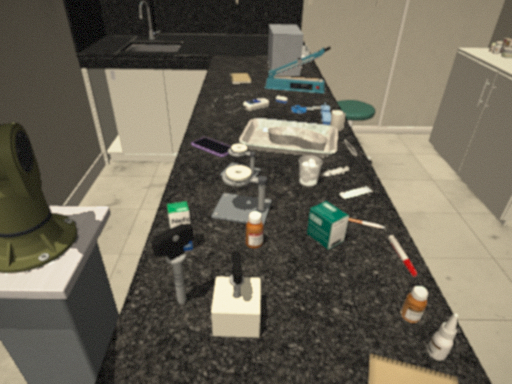

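View pics/top0.png

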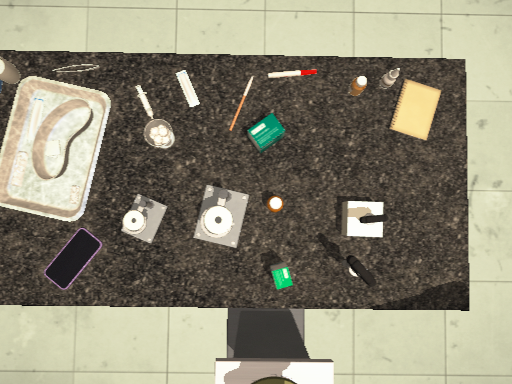

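```bash
cat > h.py <<'E'
import numpy as np,cv2
from cell import telemetry, read_camera, get_calibration
C={n:get_calibration(n) for n in("side","top")}
def K(n):
    c=C[n];return np.array([[c['fx'],0,c['cx']],[0,c['fy'],c['cy']],[0,0,1]])
def proj(n,X):
    c=C[n];p=np.atleast_2d(X)@np.array(c['R']).T+c['t'];q=p@K(n).T;return q[:,:2]/q[:,2:]
def ray(n,uv,z):
    c=C[n];R=np.array(c['R']);o=-R.T@c['t'];d=R.T@np.linalg.inv(K(n))@np.array([uv[0],uv[1],1.])
    s=(z-o[2])/d[2];return o+s*d
def tri(uvs,uvt):
    P=[K(n)@np.c_[np.array(C[n]['R']),C[n]['t']] for n in("side","top")]
    X=cv2.triangulatePoints(P[0],P[1],np.array(uvs,float).reshape(2,1),np.array(uvt,float).reshape(2,1));return (X[:3]/X[3]).ravel()
def crop(im,x0,y0,w,h,s,f):
    cv2.imwrite(f,cv2.resize(im[y0:y0+h,x0:x0+w],None,fx=s,fy=s,interpolation=cv2.INTER_CUBIC))
E
python3 - <<'E'
from h import *
s=cv2.imread('pics/side0.png');t=cv2.imread('pics/top0.png')
crop(t,310,180,90,110,5,'pics/t_ham.png')
crop(t,115,175,180,120,4,'pics/t_st.png')
crop(s,140,210,130,140,4,'pics/s_ham.png')
crop(s,200,135,90,115,5,'pics/s_st.png')
E
```

```text
(no output)
```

View pics/t_ham.png

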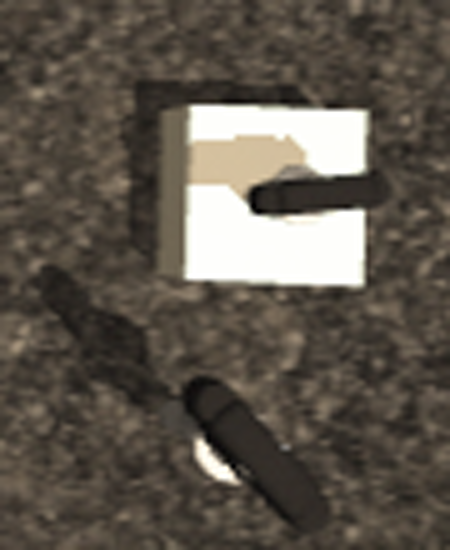

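View pics/t_st.png

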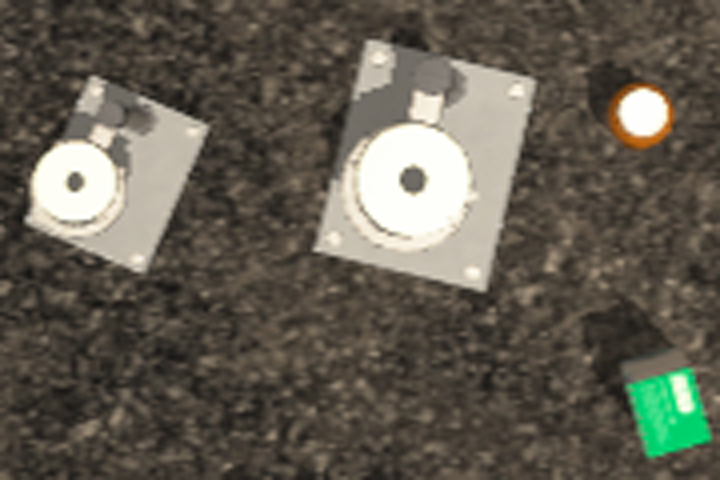

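View pics/s_ham.png

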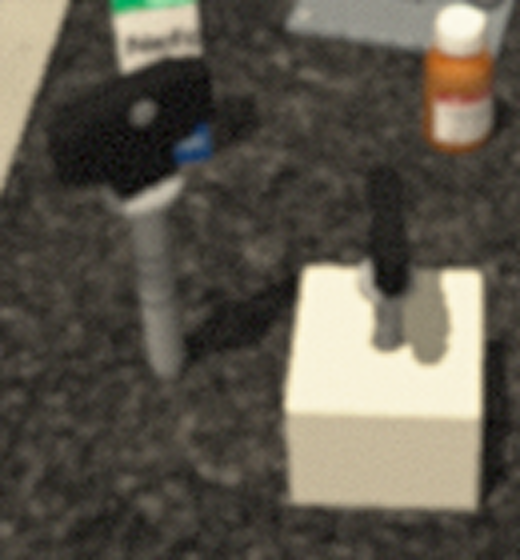

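View pics/s_st.png

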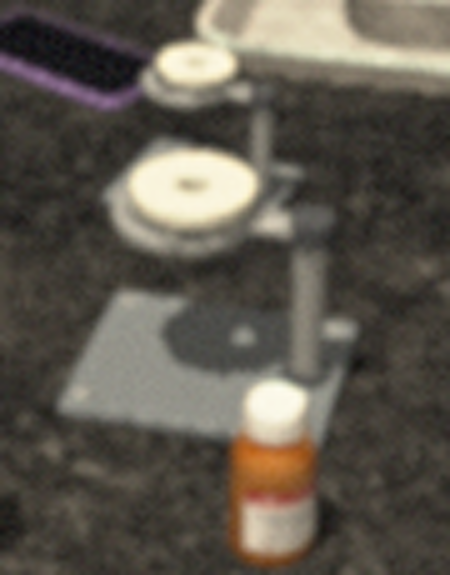

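Run:
```python
from h import *
s=cv2.imread('pics/side0.png');t=cv2.imread('pics/top0.png')
f=lambda p,x0,y0,k:np.array([(p[0]+.5)/k-.5+x0,(p[1]+.5)/k-.5+y0])
# block
cs=[f(p,310,180,5) for p in[(188,105),(366,112),(364,286),(185,281)]]
B=np.array([ray('top',c,.07) for c in cs]);print('block top',B.round(4),B.mean(0),np.linalg.norm(np.diff(B,axis=0),axis=1))
cs=[f(p,140,210,4) for p in[(304,267),(483,269),(481,415),(287,412)]]
B=np.array([ray('side',c,.07) for c in cs]);print('side block',B.round(4),B.mean(0),np.linalg.norm(np.diff(B,axis=0),axis=1))
# head top ends (top z .161 )
for p in[(250,198),(388,188)]: print('head end',ray('top',f(p,310,180,5),.155))
# side head
for p in [(387,165),(392,295)]: print('side head',ray('side',f(p,140,210,4),.16 if p[1]<200 else .12))
# base corners top
cs=[f(p,115,175,4) for p in[(367,39),(537,79),(488,291),(315,250)]]
B=np.array([ray('top',c,.01) for c in cs]);print('base',B.round(4),B.mean(0),np.linalg.norm(np.diff(B,axis=0),axis=1))
# hole
g=cv2.cvtColor(t,cv2.COLOR_BGR2GRAY);print(g[205:236,200:236][10:20,10:24])
# plate white blob centroid at top
from scipy import ndimage as nd
for n,img,box in(('top',t,(200,203,40,35)),('side',s,(222,162,34,22))):
    x,y,w,h=box;sub=img[y:y+h,x:x+w].astype(int);
    cv2.imwrite(f'pics/z_{n}.png',cv2.resize(img[y:y+h,x:x+w],None,fx=16,fy=16,interpolation=cv2.INTER_NEAREST))
```

```text
block top [[ 0.5788 -0.1812  0.07  ]
 [ 0.5765 -0.2733  0.07  ]
 [ 0.487  -0.2719  0.07  ]
 [ 0.4884 -0.1797  0.07  ]] [ 0.53270104 -0.22649696  0.07      ] [0.0921541  0.08946298 0.09218925]
side block [[ 0.4892 -0.177   0.07  ]
 [ 0.5811 -0.1768  0.07  ]
 [ 0.5783 -0.2681  0.07  ]
 [ 0.4886 -0.2678  0.07  ]] [ 0.53430147 -0.22241515  0.07      ] [0.09194798 0.09135589 0.08977887]
head end [ 0.53105792 -0.19113185  0.155     ]
head end [ 0.53665494 -0.25666309  0.155     ]
side head [ 0.53311053 -0.19742333  0.16      ]
side head [ 0.53658472 -0.24110315  0.12      ]
base [[0.6206 0.1892 0.01  ]
 [0.595  0.0733 0.01  ]
 [0.4513 0.1042 0.01  ]
 [0.4773 0.2212 0.01  ]] [0.53606437 0.14696954 0.01      ] [0.11874312 0.14699761 0.11993135]
[[254 254 254 254 254 254 254 254 254 254 254 254 254 254]
 [254 254 254 254 254 254 251 218 181 231 253 254 254 254]
 [254 254 254 254 253 239 122 112 111 113 175 246 254 254]
 [254 254 254 254 247 164 108 109 109 109 111 223 253 254]
 [254 254 254 254 243 112 109 109 110 109 108 170 245 254]
 [254 254 254 254 242 106 108 108 108 107 107 190 249 254]
 [254 254 254 254 249 180 108 108 108 108 105 221 253 254]
 [254 254 254 254 253 243 135 108 108 109 163 243 254 254]
 [254 254 254 254 254 253 250 218 176 226 251 254 254 254]
 [254 254 254 254 254 254 254 254 254 254 254 254 254 254]]
```

View pics/z_top.png

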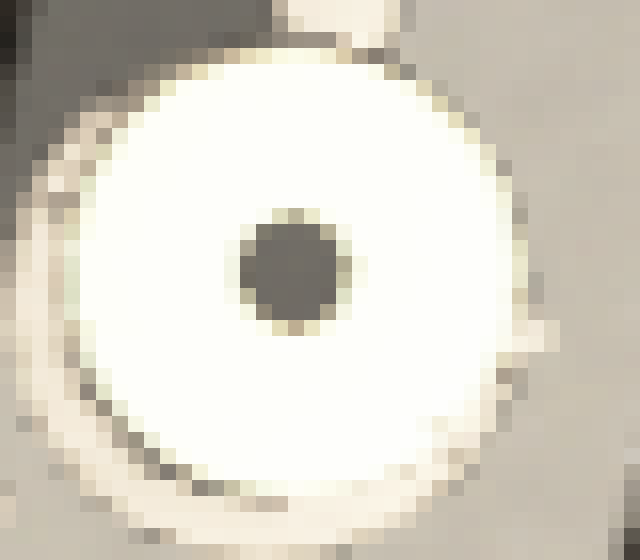

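View pics/z_side.png

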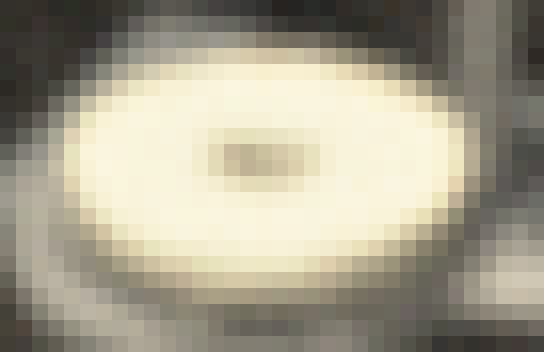

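Run:
```python
from h import *
s=cv2.imread('pics/side0.png');t=cv2.imread('pics/top0.png')
f=lambda p,x0,y0,k:np.array([(p[0]+.5)/k-.5+x0,(p[1]+.5)/k-.5+y0])
for n in C: print(n,'cam',-np.array(C[n]['R']).T@C[n]['t'])
g=cv2.cvtColor(t,cv2.COLOR_BGR2GRAY).astype(float)
w=np.clip(254-g[214:225,209:228],0,146);yy,xx=np.mgrid[214:225,209:228]
h=np.array([(w*xx).sum(),(w*yy).sum()])/w.sum();A=w.sum()/146
print('top hole',h,'diam px',2*np.sqrt(A/np.pi),'at z.13 mm',)
print(ray('top',h,.13),ray('top',h,.125))
gs=cv2.cvtColor(s,cv2.COLOR_BGR2GRAY).astype(float);print(gs[168:176,232:245].astype(int))
w=np.clip(235-gs[170:174,234:243],0,255);yy,xx=np.mgrid[170:174,234:243];hs=np.array([(w*xx).sum(),(w*yy).sum()])/w.sum()
print('side hole',hs,ray('side',hs,.13),ray('side',hs,.125),tri(hs,h))
# plate contour, top
m=(g[200:240,198:240]>235).astype(np.uint8)
cn,_=cv2.findContours(m,cv2.RETR_EXTERNAL,cv2.CHAIN_APPROX_NONE);c=max(cn,key=len)
e=cv2.fitEllipse(c);print('plate ell',e);p=np.array(e[0])+[198,200];print('plate ctr',ray('top',p,.13))
# lookalike hammer: head ends
for a,b in[((205,392),(62,150)),((318,515),(205,75))]:
    print('big', tri(f(b,140,210,4),f(a,310,180,5)),tri(f((205,75) if b[0]==62 else (62,150),140,210,4),f(a,310,180,5)))
print('big foot', ray('side',f((165,375),140,210,4),0.0))
# tall carton top, bottle, green
for nm,p,z in(('tall',(672,410),.122),('bottle',(641,110),.09)): print(nm,ray('top',f(p,115,175,4),z))
print('green',ray('top',(266,131),.084))
```

```text
side cam [ 0.5533936  -0.70539759  0.62650705]
top cam [0.52735446 0.05893803 1.11908792]
top hole [217.80164028 219.50734312] diam px 6.761897142523807 at z.13 mm
[0.52584676 0.14579741 0.13      ] [0.52583914 0.14623649 0.125     ]
[[242 243 244 242 244 243 243 243 244 244 244 243 244]
 [243 243 242 241 240 240 240 242 241 243 242 243 243]
 [243 242 238 231 223 222 224 226 231 235 241 242 243]
 [242 242 235 217 187 180 192 201 210 224 238 242 242]
 [243 241 235 217 194 179 185 194 207 224 238 242 242]
 [243 242 240 236 227 218 217 220 229 238 242 243 242]
 [243 243 242 243 241 240 238 239 241 242 243 244 244]
 [244 244 244 244 243 244 243 244 244 243 244 243 243]]
side hole [237.68456376 171.53691275] [0.52485547 0.14779595 0.13      ] [0.52456808 0.15638791 0.125     ] [0.52543903 0.14567126 0.13124902]
plate ell ((19.9588565826416, 20.82469940185547), (26.895315170288086, 29.798412322998047), 6.126162052154541)
plate ctr [0.52267809 0.14535757 0.13      ]
big [ 0.4115111  -0.17735671  0.14917917] [ 0.4437177  -0.1627118   0.18441283]
big [ 0.42010167 -0.20259348  0.22174839] [ 0.38768508 -0.21482866  0.18253795]
big foot [ 0.41326136 -0.18966523  0.        ]
tall [ 0.38881204 -0.01275722  0.122     ]
bottle [0.57146159 0.00636711 0.09      ]
green [0.75379461 0.03082812 0.084     ]
```

```bash
cat >> h.py <<'E'
def plan(x,y,z,yaw,cmd=None):
    o=telemetry.get_obs();p=np.array(o['tool_pos']) if cmd is None else np.array(cmd[:3]);a=np.radians(o['tool_rot'][2]) if cmd is None else np.radians(cmd[3])
    d=np.array([x,y,z])-p
    xt=np.array([np.cos(a),np.sin(a),0]);yt=np.array([np.sin(a),-np.cos(a),0])
    dy=(yaw-np.degrees(a)+180)%360-180
    print('cm',(100*np.array([d@xt,d@yt,-d[2]])).round(3),'turn',round(-np.radians(dy),4),'dist',np.linalg.norm(d).round(4),'t',o['time_s'],'F',np.round(o['force'],2),'tau',np.round(o['wrist_torque'],2),'pos',np.round(p,4),'rot',np.round(o['tool_rot'],2),'w',o['grip_width'])
E
python3 -c "
from h import *
plan(.534,-.2243,.231,4.8,(.166,-.628,.231,-75.17))"
```

```text
cm [-29.606 -45.907  -0.   ] turn -1.3957 dist 0.5463 t 0.1 F [-0.24 -1.11 -0.19] tau [ 0.   -0.04  0.02] pos [ 0.166 -0.628  0.231] rot [ 1.7999e+02  1.0000e-01 -7.5170e+01] w 0.08705861411926923
```

>>> carry_out --pt "-29.6 -45.9 0" --pt "-29.6 -45.9 0" --pt "-29.6 -45.9 0" --pt "-29.6 -45.9 0" --pt "-29.6 -45.9 0" --turn '[-1.396, -1.396, -1.396, -1.396, -1.396]' --gripper '[0.6, 0.6, 0.6, 0.6, 0.6]'

```text
time_s: 0.72
tool_pos: [0.3778, -0.3956, 0.2303]
tool_rot: [180.0, 0.0, -21.1]
force: [0.4, -0.6, 0.6]
grip_width: 0.0537
```

```bash
python3 -c "
from h import *
plan(.534,-.2243,.231,4.8)"
```

```text
cm [  8.401 -21.609  -0.071] turn -0.4523 dist 0.2318 t 0.725 F [ 0.41 -0.62  0.64] tau [-0.09 -0.15  0.05] pos [ 0.3778 -0.3956  0.2303] rot [ 1.7999e+02  1.0000e-02 -2.1110e+01] w 0.05366672146611876
```

>>> carry_out --pt "8.4 -21.6 0" --pt "8.4 -21.6 0" --pt "8.4 -21.6 0" --pt "8.4 -21.6 0" --pt "8.4 -21.6 0" --turn '[-0.452, -0.452, -0.452, -0.452, -0.452]' --gripper '[0.6, 0.6, 0.6, 0.6, 0.6]'

```text
time_s: 1.35
tool_pos: [0.5363, -0.2221, 0.2302]
tool_rot: [-179.9, -0.0, 4.9]
force: [0.8, -0.0, 0.0]
grip_width: 0.0519
```

Run:
```python
from h import *
s=read_camera('side')[:,:,::-1];t=read_camera('top')[:,:,::-1]
plan(.534,-.2243,.133,4.8)
crop(s,140,170,150,160,4,'pics/s1.png');crop(t,310,170,110,120,5,'pics/t1.png')
```

```text
cm [ 0.05  -0.282  9.696] turn -0.0055 dist 0.097 t 1.45 F [-0.35  0.19  0.84] tau [-0.   -0.07  0.01] pos [ 0.5337 -0.2271  0.23  ] rot [-1.80e+02  7.00e-02  4.49e+00] w 0.05231490811393445
```

View pics/s1.png

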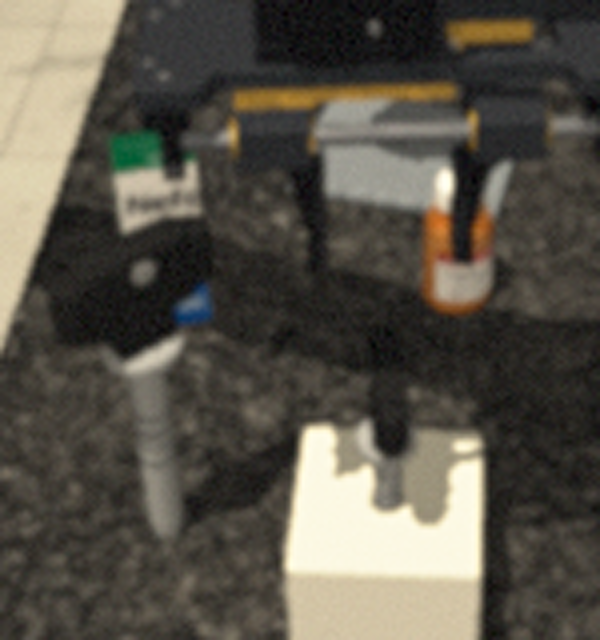

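View pics/t1.png

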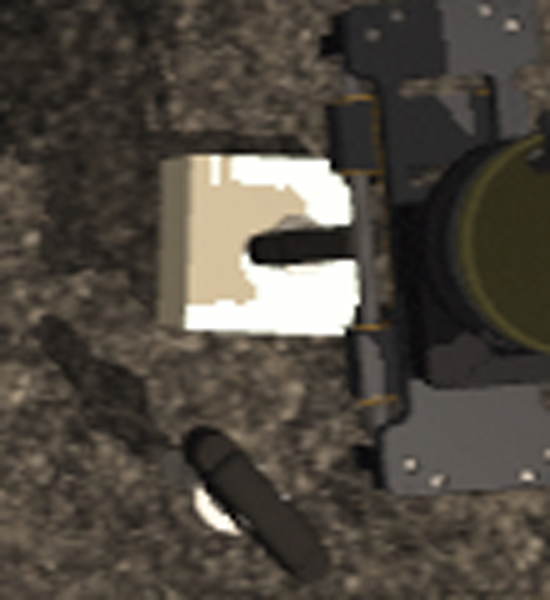

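>>> carry_out --pt "0.05 -0.28 4.0" --pt "0.05 -0.28 7.0" --pt "0.05 -0.28 7.5" --pt "0.05 -0.28 7.5" --turn '[-0.005, -0.005, -0.005, -0.005]' --gripper '[0.6, 0.6, 0.6, 0.6]'

```text
time_s: 1.95
tool_pos: [0.534, -0.2256, 0.1561]
tool_rot: [180.0, -0.0, 4.6]
force: [0.6, 1.0, 0.5]
grip_width: 0.052
```

Run:
```python
from h import *
s=read_camera('side')[:,:,::-1];t=read_camera('top')[:,:,::-1]
plan(.534,-.2243,.133,4.8)
crop(s,140,170,150,160,4,'pics/s2.png');crop(t,310,170,110,120,5,'pics/t2.png')
```

```text
cm [-0.089 -0.101  2.409] turn -0.0023 dist 0.0241 t 2.05 F [0.1  0.17 0.53] tau [-0.03 -0.14 -0.02] pos [ 0.535  -0.2252  0.1571] rot [ 1.7991e+02 -1.1000e-01  4.6700e+00] w 0.052016179949981756
```

View pics/s2.png

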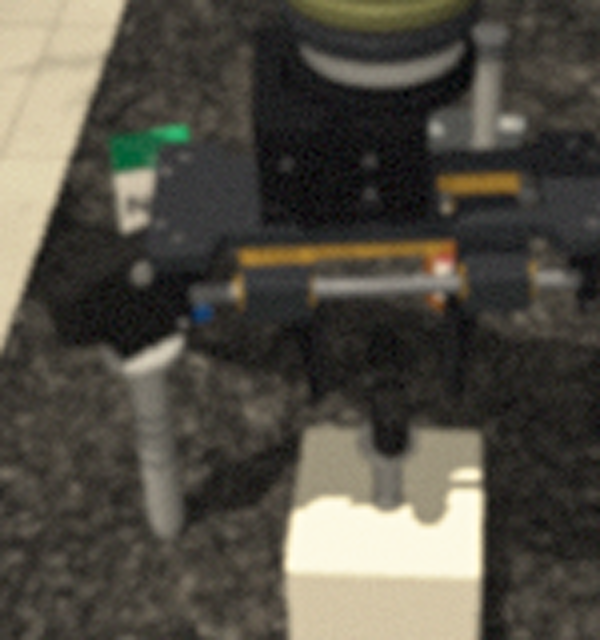

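View pics/t2.png

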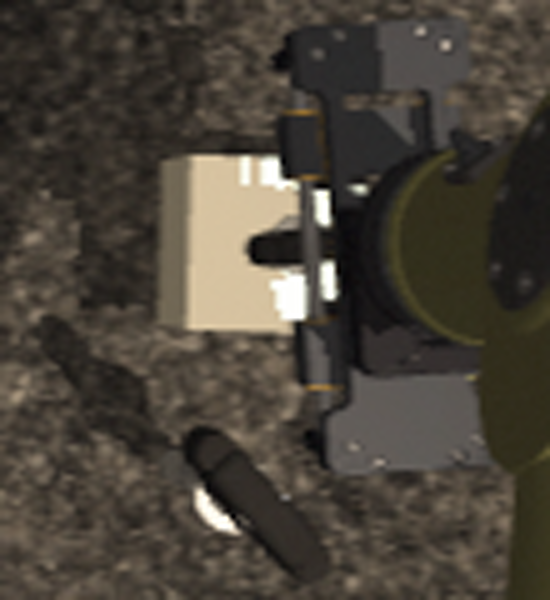

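>>> carry_out --pt "-0.05 -0.1 1.2" --pt "-0.05 -0.1 2.0" --pt "-0.05 -0.1 2.4" --pt "-0.05 -0.1 2.4" --turn '[-0.002, -0.002, -0.002, -0.002]' --gripper '[0.6, 0.6, 0.6, 0.6]'

```text
time_s: 2.55
tool_pos: [0.5335, -0.2232, 0.131]
tool_rot: [-180.0, 0.0, 4.8]
force: [-0.6, 0.3, 0.2]
grip_width: 0.0522
```

Run:
```python
from h import *
s=read_camera('side')[:,:,::-1]
plan(.534,-.2243,.133,4.8)
crop(s,140,170,150,160,4,'pics/s3.png')
```

```text
cm [ 0.015  0.103 -0.156] turn 0.0009 dist 0.0019 t 2.6 F [ 0.4  -0.02  0.17] tau [-0.02 -0.1   0.04] pos [ 0.5338 -0.2233  0.1314] rot [-1.80e+02  1.00e-02  4.85e+00] w 0.05232841292718964
```

View pics/s3.png

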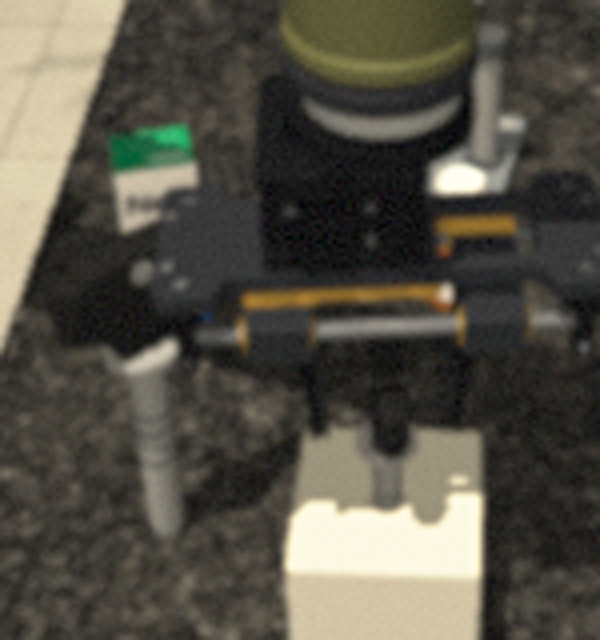

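>>> carry_out --pt "0 0.1 -0.1" --pt "0 0.1 -0.1" --pt "0 0.1 -0.1" --pt "0 0.1 -0.1" --pt "0 0.1 -0.1" --turn '[0, 0, 0, 0, 0]' --gripper '[0, 0, 0, 0, 0]' --squeeze 4

```text
time_s: 3.22
tool_pos: [0.534, -0.2244, 0.1326]
tool_rot: [180.0, -0.0, 4.8]
force: [0.6, -0.3, -0.1]
grip_width: 0.0163
```

>>> carry_out --pt "0 0 0" --pt "0 0 0" --turn '[0, 0]' --gripper '[0, 0]' --squeeze 4

```text
time_s: 3.48
tool_pos: [0.5339, -0.2244, 0.1326]
tool_rot: [180.0, -0.0, 4.8]
force: [-0.1, -0.2, -0.1]
grip_width: 0.0163
```

Run:
```python
from h import *
s=read_camera('side')[:,:,::-1]
plan(.534,-.2243,.133,4.8)
for i in range(3): read_camera('side');plan(.534,-.2243,.133,4.8)
crop(s,140,170,150,160,4,'pics/s4.png')
```

```text
cm [ 0.011 -0.006 -0.043] turn 0.0008 dist 0.0005 t 3.525 F [-0.27 -0.07  0.32] tau [-0.  -0.2  0. ] pos [ 0.5339 -0.2244  0.1326] rot [ 1.7999e+02 -1.0000e-02  4.8400e+00] w 0.016281580173630024
cm [ 0.009 -0.003 -0.043] turn 0.0008 dist 0.0004 t 3.575 F [-0.53 -0.04  0.26] tau [-0.02 -0.23 -0.01] pos [ 0.5339 -0.2243  0.1326] rot [ 1.7999e+02 -1.0000e-02  4.8500e+00] w 0.015766488600836404
cm [ 0.012 -0.004 -0.043] turn 0.0008 dist 0.0005 t 3.625 F [ 0.94  0.2  -0.9 ] tau [-0.   -0.2  -0.01] pos [ 0.5339 -0.2244  0.1326] rot [179.99  -0.     4.84] w 0.01574619827388706
cm [ 0.012 -0.006 -0.043] turn 0.0007 dist 0.0005 t 3.675 F [-0.75 -0.15 -0.39] tau [-0.03 -0.23  0.02] pos [ 0.5339 -0.2244  0.1326] rot [ 1.7999e+02 -1.0000e-02  4.8400e+00] w 0.01619766423054942
```

View pics/s4.png

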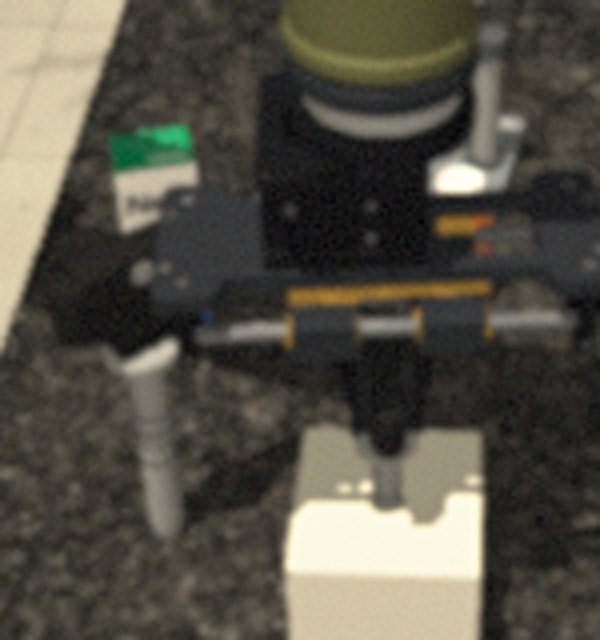

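>>> carry_out --pt "0 0 0" --pt "0 0 0" --pt "0 0 -0.5" --pt "0 0 -1.0" --pt "0 0 -1.5" --turn '[0, 0, 0, 0, 0]' --gripper '[0, 0, 0, 0, 0]' --squeeze 38

```text
time_s: 4.3
tool_pos: [0.5338, -0.2243, 0.1479]
tool_rot: [180.0, 0.0, 4.8]
force: [0.1, -0.0, -1.7]
grip_width: 0.0158
```

Run:
```python
from h import *
plan(.534,-.2243,.283,4.8)
```

```text
cm [ 2.4000e-02 -3.0000e-03 -1.3508e+01] turn 0.0008 dist 0.1351 t 4.3 F [ 0.11 -0.05 -1.71] tau [-0.04 -0.09 -0.03] pos [ 0.5338 -0.2243  0.1479] rot [1.7999e+02 1.0000e-02 4.8400e+00] w 0.015842414703938493
```

Lifting cleanly (hammer weight only); continue straight up.

>>> carry_out --pt "0 0 -1.5" --pt "0 0 -3.5" --pt "0 0 -6.0" --pt "0 0 -9.0" --pt "0 0 -13.5" --turn '[0, 0, 0, 0, 0]' --gripper '[0, 0, 0, 0, 0]'

```text
time_s: 4.92
tool_pos: [0.5332, -0.2241, 0.284]
tool_rot: [-180.0, 0.1, 4.8]
force: [1.2, -0.7, -0.2]
grip_width: 0.0159
```

>>> carry_out --pt "0 0 0" --pt "0 0 0" --turn '[0, 0]' --gripper '[0, 0]'

```text
time_s: 5.18
tool_pos: [0.5337, -0.2243, 0.283]
tool_rot: [180.0, -0.0, 4.8]
force: [-0.3, -0.3, -2.0]
grip_width: 0.0161
```

Run:
```python
from h import *
s=read_camera('side')[:,:,::-1];t=read_camera('top')[:,:,::-1]
plan(.5258,.146,.300,4.8)
cv2.imwrite('pics/s5f.png',s)
crop(s,140,130,150,160,4,'pics/s5.png')
```

```text
cm [  2.392 -36.954  -1.84 ] turn 0.0006 dist 0.3708 t 5.275 F [ 0.18  0.06 -1.18] tau [ 0.   -0.13 -0.02] pos [ 0.5331 -0.2242  0.2816] rot [-1.7996e+02  1.0000e-01  4.8400e+00] w 0.01559012000015454
```

View pics/s5.png

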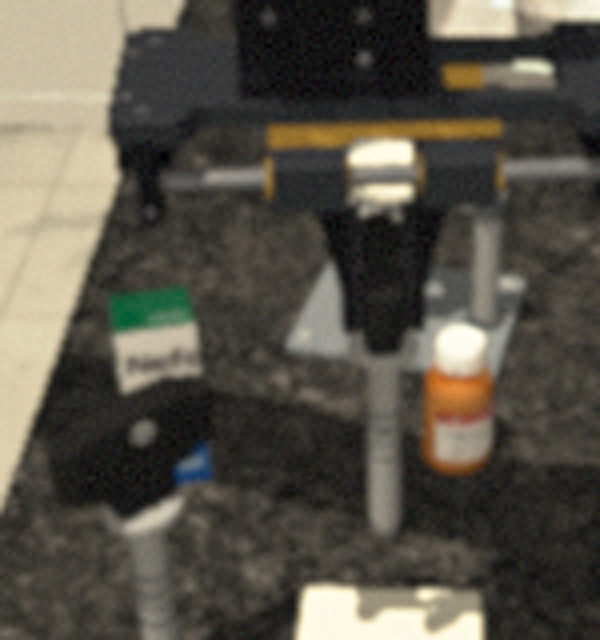

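Run:
```python
from h import *
f=lambda p,x0,y0,k:np.array([(p[0]+.5)/k-.5+x0,(p[1]+.5)/k-.5+y0])
for p in[(384,527),(384,533)]: print(ray('side',f(p,140,130,4),.157))
print(proj('side',[.5333,-.2242,.157]))
```

```text
[ 0.53255471 -0.22214183  0.157     ]
[ 0.5326899  -0.22598458  0.157     ]
[[235.99622761 262.18140108]]
```

>>> carry_out --pt "2.4 -37.0 -1.0" --pt "2.4 -37.0 -1.0" --pt "2.4 -37.0 -1.0" --pt "2.4 -37.0 -1.0" --pt "2.4 -37.0 -1.0" --turn '[0, 0, 0, 0, 0]' --gripper '[0, 0, 0, 0, 0]'

```text
time_s: 5.9
tool_pos: [0.5268, 0.0896, 0.2901]
tool_rot: [180.0, 0.1, 4.8]
force: [1.1, -0.3, -0.9]
grip_width: 0.0157
```

Run:
```python
from h import *
plan(.5258,.146,.290,4.8)
```

```text
cm [ 0.378 -5.627  0.009] turn 0.0003 dist 0.0564 t 5.9 F [ 1.12 -0.33 -0.94] tau [ 0.   -0.19 -0.08] pos [0.5268 0.0896 0.2901] rot [1.7997e+02 8.0000e-02 4.8200e+00] w 0.015669841730380253
```

>>> carry_out --pt "0.4 -4.0 0" --pt "0.4 -5.6 0" --pt "0.4 -5.6 0" --pt "0.4 -5.6 0" --turn '[0, 0, 0, 0]' --gripper '[0, 0, 0, 0]'

```text
time_s: 6.4
tool_pos: [0.5273, 0.1416, 0.2904]
tool_rot: [179.9, 0.1, 4.7]
force: [-1.1, -0.0, -1.4]
grip_width: 0.0158
```

Run:
```python
from h import *
s=read_camera('side')[:,:,::-1];t=read_camera('top')[:,:,::-1]
plan(.5258,.146,.290,4.8)
cv2.imwrite('pics/s6f.png',s);cv2.imwrite('pics/t6f.png',t)
crop(s,195,110,90,110,6,'pics/s6.png')
crop(t,180,180,100,80,6,'pics/t6.png')
```

```text
cm [-0.124 -0.433  0.063] turn -0.0028 dist 0.0045 t 6.5 F [ 0.01  0.01 -1.06] tau [-0.04 -0.15  0.01] pos [0.5274 0.1418 0.2906] rot [1.7995e+02 3.0000e-02 4.6400e+00] w 0.015834726062827473
```

View pics/s6.png

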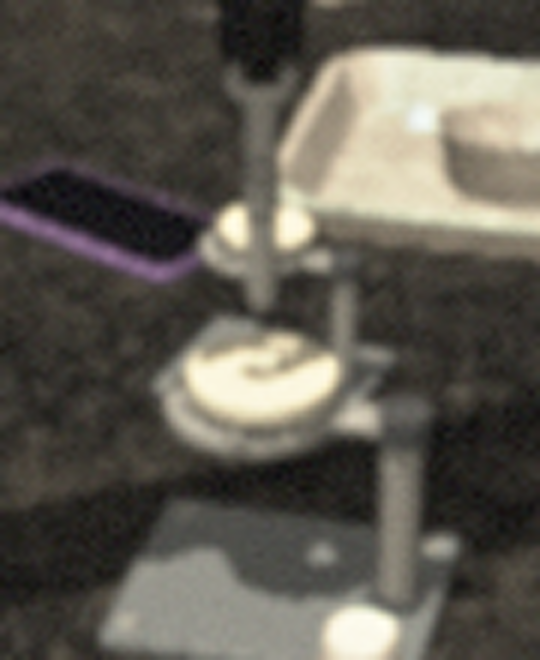

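View pics/t6.png

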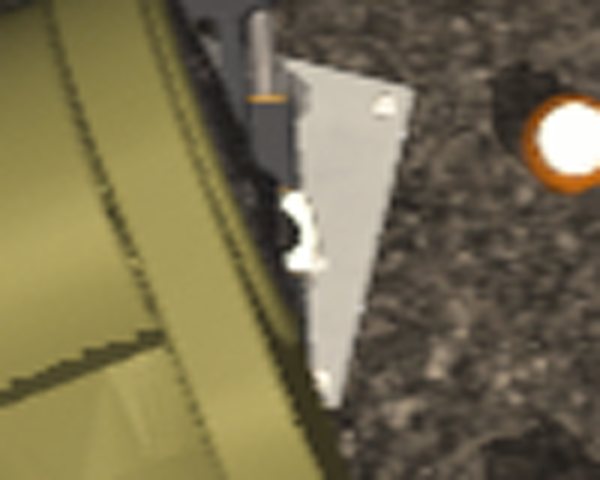

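>>> carry_out --pt "-0.13 -0.42 1.0" --pt "-0.13 -0.42 2.0" --pt "-0.13 -0.42 2.8" --pt "-0.13 -0.42 2.8" --pt "-0.13 -0.42 2.8" --turn '[0, 0, 0, 0, 0]' --gripper '[0, 0, 0, 0, 0]'

```text
time_s: 7.12
tool_pos: [0.5254, 0.1482, 0.2631]
tool_rot: [-180.0, -0.0, 4.8]
force: [0.4, 0.4, -1.3]
grip_width: 0.0156
```

Run:
```python
from h import *
s=read_camera('side')[:,:,::-1]
plan(.5258,.146,.262,4.8)
cv2.imwrite('pics/s7f.png',s)
crop(s,215,145,45,45,12,'pics/s7.png')
for z in(.137,.138):
  for y in (.143,.146,.149):
    a=np.linspace(0,6.28,60);P=np.c_[.5258+.0052*np.cos(a),y+.0052*np.sin(a),z+0*a];q=proj('side',P);print(z,y,q.min(0),q.max(0))
```

```text
cm [0.012 0.231 0.125] turn 0.0008 dist 0.0026 t 7.175 F [ 0.55  0.87 -1.55] tau [-0.03 -0.07 -0.02] pos [0.5255 0.1483 0.2632] rot [ 1.80e+02 -3.00e-02  4.85e+00] w 0.01580388262646967
0.137 0.143 [236.01965963 169.19786258] [239.92108673 171.15265916]
0.137 0.146 [236.05816183 168.64013918] [239.94977221 170.58512874]
0.137 0.149 [236.09647092 168.0852005 ] [239.97831384 170.0204567 ]
0.138 0.143 [236.01682313 168.87238381] [239.92054334 170.82548195]
0.138 0.146 [236.05535504 168.31515002] [239.94924699 170.25844393]
0.138 0.149 [236.09369357 167.7607001 ] [239.97780663 169.69426348]
```

View pics/s7.png

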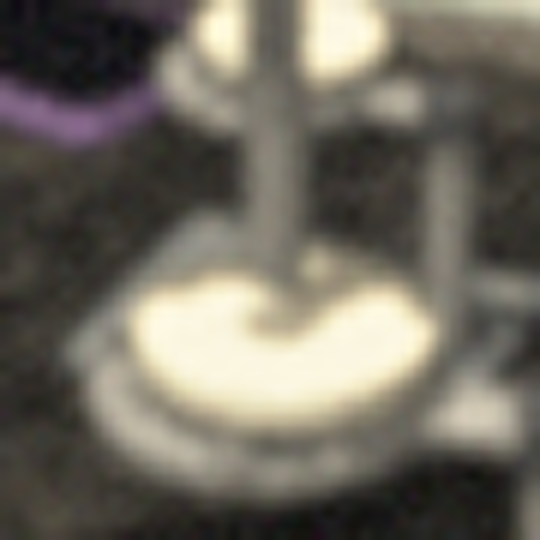

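>>> carry_out --pt "0.05 0.15 0.2" --pt "0.05 0.15 0.5" --pt "0.05 0.15 0.8" --pt "0.05 0.15 1.0" --pt "0.05 0.15 1.0" --turn '[0, 0, 0, 0, 0]' --gripper '[0, 0, 0, 0, 0]'

```text
time_s: 7.8
tool_pos: [0.5258, 0.1467, 0.2527]
tool_rot: [180.0, 0.0, 4.8]
force: [-0.7, -0.3, -1.2]
grip_width: 0.0156
```

Run:
```python
from h import *
for i in range(3):
  s=read_camera('side')[:,:,::-1]
  plan(.5258,.1468,.250,4.8)
cv2.imwrite('pics/s8f.png',s)
crop(s,215,145,45,45,12,'pics/s8.png')
```

```text
cm [-0.006 -0.006  0.285] turn 0.0007 dist 0.0029 t 7.85 F [ 0.42 -0.9  -1.55] tau [-0.08 -0.1   0.01] pos [0.5259 0.1467 0.2529] rot [1.80e+02 1.00e-02 4.84e+00] w 0.015738854796871888
cm [-0.011 -0.006  0.297] turn 0.0008 dist 0.003 t 7.9 F [-0.37 -0.58 -1.09] tau [ 0.   -0.12 -0.01] pos [0.5259 0.1467 0.253 ] rot [180.    -0.     4.84] w 0.015666515100155615
cm [-0.013  0.001  0.302] turn 0.0008 dist 0.003 t 7.95 F [ 0.91  0.17 -1.73] tau [-0.   -0.09  0.05] pos [0.5259 0.1468 0.253 ] rot [ 1.80e+02 -1.00e-02  4.85e+00] w 0.01585895741125712
```

View pics/s8.png

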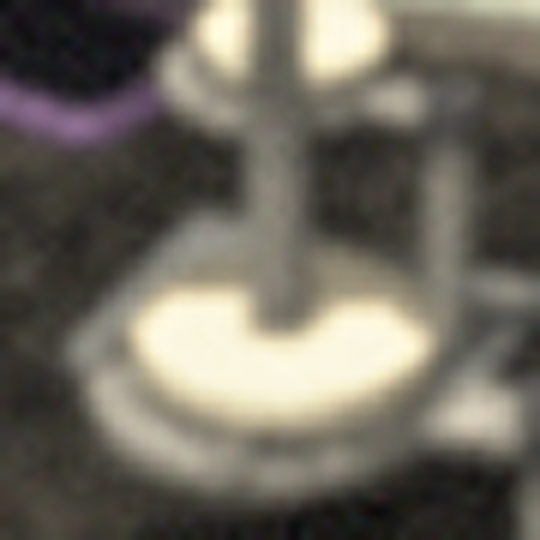

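>>> carry_out --pt "0 0 0.1" --pt "0 0 0.2" --pt "0 0 0.3" --pt "0 0 0.3" --pt "0 0 0.3" --turn '[0, 0, 0, 0, 0]' --gripper '[0, 0, 0, 0, 0]'

```text
time_s: 8.57
tool_pos: [0.5259, 0.1467, 0.2499]
tool_rot: [180.0, 0.0, 4.8]
force: [-0.2, 0.1, -1.4]
grip_width: 0.0159
```

Run:
```python
from h import *
F=[]
for i in range(4):
  s=read_camera('side')[:,:,::-1]
  F.append(telemetry.get_obs()['force'])
print(np.mean(F,0),np.std(F,0))
plan(.5258,.1468,.250,4.8)
```

```text
[ 0.15830396  0.04049788 -1.11139657] [0.22000659 0.28893029 0.64378387]
cm [-0.013 -0.009 -0.004] turn 0.0007 dist 0.0002 t 8.775 F [ 0.07  0.21 -0.22] tau [-0.01 -0.06 -0.03] pos [0.5259 0.1467 0.25  ] rot [179.99  -0.     4.84] w 0.015922169748628215
```

>>> carry_out --pt "0 0 0.1" --pt "0 0 0.2" --pt "0 0 0.3" --pt "0 0 0.3" --pt "0 0 0.3" --turn '[0, 0, 0, 0, 0]' --gripper '[0, 0, 0, 0, 0]'

```text
time_s: 9.4
tool_pos: [0.5259, 0.1467, 0.2469]
tool_rot: [180.0, 0.0, 4.8]
force: [-0.3, -0.5, -1.4]
grip_width: 0.0157
```

Run:
```python
from h import *
F=[]
for i in range(4):
  s=read_camera('side')[:,:,::-1]
  F.append(telemetry.get_obs()['force'])
print(np.mean(F,0),np.std(F,0))
plan(.5258,.1468,.250,4.8)
crop(s,215,145,45,45,12,'pics/s9.png')
```

```text
[ 0.36975723 -0.15522713 -1.15901886] [0.16189418 0.36197932 0.76536321]
cm [-0.013 -0.004 -0.302] turn 0.0008 dist 0.003 t 9.6 F [ 0.61 -0.49 -2.29] tau [-0.06 -0.06  0.  ] pos [0.5259 0.1468 0.247 ] rot [180.    -0.     4.84] w 0.01606521694047305
```

View pics/s9.png

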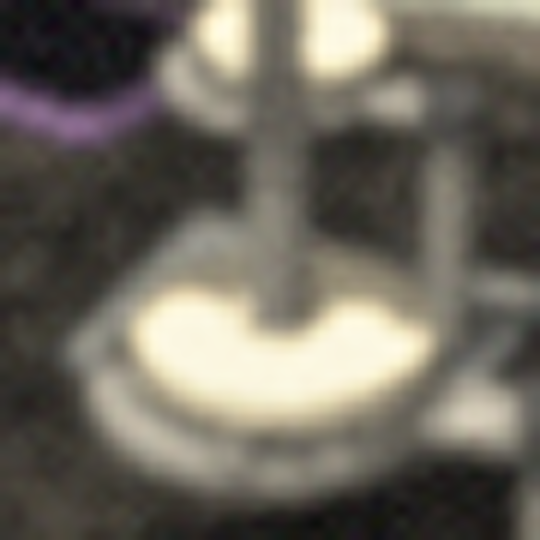

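>>> carry_out --pt "0 0 0.1" --pt "0 0 0.2" --pt "0 0 0.3" --pt "0 0 0.4" --pt "0 0 0.5" --turn '[0, 0, 0, 0, 0]' --gripper '[0, 0, 0, 0, 0]'

```text
time_s: 10.22
tool_pos: [0.5259, 0.1468, 0.2418]
tool_rot: [180.0, 0.0, 4.8]
force: [0.7, -0.8, -1.3]
grip_width: 0.0155
```

```bash
cat > c.py <<'E'
from h import *
F=[];T=[]
for i in range(4):
  s=read_camera('side')[:,:,::-1]
  o=telemetry.get_obs();F.append(o['force']);T.append(o['wrist_torque'])
print(np.mean(F,0),np.std(F,0),np.mean(T,0))
plan(.5258,.1468,.250,4.8)
E
python3 c.py
```

```text
[-0.03422546  0.1454767  -0.79086578] [0.59118794 0.51006362 0.13071231] [ 0.02373607 -0.12187898 -0.01974876]
cm [-0.01  -0.007 -0.807] turn 0.0007 dist 0.0081 t 10.425 F [ 0.12  0.23 -0.75] tau [ 0.08 -0.11 -0.  ] pos [0.5259 0.1467 0.2419] rot [180.     0.     4.84] w 0.0156115120829005
```

>>> carry_out --pt "0 0 0.15" --pt "0 0 0.3" --pt "0 0 0.45" --pt "0 0 0.6" --pt "0 0 0.6" --turn '[0, 0, 0, 0, 0]' --gripper '[0, 0, 0, 0, 0]'

```text
time_s: 11.05
tool_pos: [0.5259, 0.1468, 0.2358]
tool_rot: [180.0, 0.0, 4.8]
force: [-0.3, -0.1, -1.2]
grip_width: 0.0156
```

```bash
python3 c.py
```

```text
[-0.02738116 -0.10303318 -1.36292353] [0.29418048 0.15032695 0.30152947] [ 0.04034892 -0.14797318 -0.00951363]
cm [-0.01  -0.007 -1.405] turn 0.0008 dist 0.0141 t 11.25 F [ 0.47 -0.02 -1.37] tau [ 0.01 -0.12 -0.06] pos [0.5259 0.1467 0.236 ] rot [180.     0.     4.84] w 0.015725905514400246
```

>>> carry_out --pt "0 0 0.5" --pt "0 0 1.1" --pt "0 0 1.8" --pt "0 0 2.5" --pt "0 0 3.0" --turn '[0, 0, 0, 0, 0]' --gripper '[0, 0, 0, 0, 0]'

```text
time_s: 11.88
tool_pos: [0.5258, 0.1468, 0.2053]
tool_rot: [-180.0, 0.0, 4.8]
force: [0.4, 0.7, -0.6]
grip_width: 0.0158
```

```bash
python3 c.py
```

```text
[ 0.30335155  0.39649587 -1.30053465] [0.54029809 0.43564169 0.36936879] [ 0.14814104 -0.24858337 -0.00065417]
cm [-4.000e-03 -3.000e-03 -4.412e+00] turn 0.0008 dist 0.0441 t 12.075 F [ 0.06  0.51 -1.07] tau [ 0.1  -0.14  0.05] pos [0.5258 0.1468 0.2059] rot [-1.80e+02  1.00e-02  4.84e+00] w 0.015894500353027044
```

>>> carry_out --pt "0 0 0.6" --pt "0 0 1.4" --pt "0 0 2.3" --pt "0 0 3.2" --pt "0 0 4.0" --turn '[0, 0, 0, 0, 0]' --gripper '[0, 0, 0, 0, 0]'

```text
time_s: 12.7
tool_pos: [0.5258, 0.1468, 0.1652]
tool_rot: [-180.0, 0.0, 4.8]
force: [0.1, 0.4, -1.2]
grip_width: 0.0158
```

```bash
python3 c.py
```

```text
[ 0.75054194  0.47215272 -1.64577232] [0.42850972 0.34592413 0.41786172] [ 0.20841791 -0.34178574 -0.01657603]
cm [ 5.000e-03  3.000e-03 -8.425e+00] turn 0.0009 dist 0.0842 t 12.9 F [ 0.14  0.56 -1.85] tau [ 0.15 -0.22  0.01] pos [0.5257 0.1468 0.1658] rot [-1.7999e+02  3.0000e-02  4.8500e+00] w 0.01587343694175734
```

>>> carry_out --pt "0 0 0.3" --pt "0 0 0.6" --pt "0 0 0.8" --pt "0 0 0.9" --pt "0 0 0.9" --turn '[0, 0, 0, 0, 0]' --gripper '[0, 0, 0, 0, 0]'

```text
time_s: 13.52
tool_pos: [0.5259, 0.1468, 0.1569]
tool_rot: [180.0, 0.0, 4.8]
force: [-0.5, 1.3, 0.1]
grip_width: 0.0152
```

```bash
python3 c.py
```

```text
[ 0.51937938  0.69771555 -1.22129563] [0.58261098 0.37631316 0.28234763] [ 0.14526443 -0.19795536  0.03581395]
cm [-8.000e-03 -4.000e-03 -9.303e+00] turn 0.0008 dist 0.093 t 13.725 F [ 0.44  0.88 -1.65] tau [ 0.16 -0.19  0.02] pos [0.5259 0.1468 0.157 ] rot [180.     0.     4.85] w 0.015623315752899925
```

>>> carry_out --pt "0 0 0.1" --pt "0 0 0.2" --pt "0 0 0.3" --pt "0 0 0.3" --pt "0 0 0.3" --turn '[0, 0, 0, 0, 0]' --gripper '[0, 0, 0, 0, 0]'

```text
time_s: 14.35
tool_pos: [0.5259, 0.1467, 0.154]
tool_rot: [180.0, -0.0, 4.8]
force: [0.6, 0.6, -0.3]
grip_width: 0.0158
```

```bash
python3 c.py
```

```text
[-0.1722551   0.48204686 -0.71767845] [0.42311031 0.10838268 0.4047139 ] [ 0.12146084 -0.19284669 -0.02066277]
cm [-1.200e-02 -6.000e-03 -9.603e+00] turn 0.0008 dist 0.096 t 14.55 F [-0.81  0.48 -0.21] tau [ 0.11 -0.19 -0.03] pos [0.5259 0.1468 0.154 ] rot [180.    -0.     4.84] w 0.016147864277605783
```

>>> carry_out --pt "0 0 0.1" --pt "0 0 0.15" --pt "0 0 0.15" --pt "0 0 0.15" --turn '[0, 0, 0, 0]' --gripper '[0, 0, 0, 0]'

```text
time_s: 15.05
tool_pos: [0.5259, 0.1468, 0.1525]
tool_rot: [180.0, -0.0, 4.8]
force: [-0.5, 0.4, 1.7]
grip_width: 0.0158
```

```bash
python3 c.py
python3 - <<'E'
from h import *
s=read_camera('side')[:,:,::-1]
crop(s,200,110,90,110,6,'pics/s10.png')
E
```

```text
[-0.01962658  0.34129412  2.12917602] [0.26628576 0.29964976 0.16008911] [ 0.08338    -0.05401591  0.00442455]
cm [-1.500e-02 -7.000e-03 -9.749e+00] turn 0.0007 dist 0.0975 t 15.25 F [0.43 0.35 2.3 ] tau [ 0.12 -0.1   0.06] pos [0.526  0.1467 0.1525] rot [ 1.7999e+02 -1.0000e-02  4.8400e+00] w 0.01546027207833425
```

View pics/s10.png

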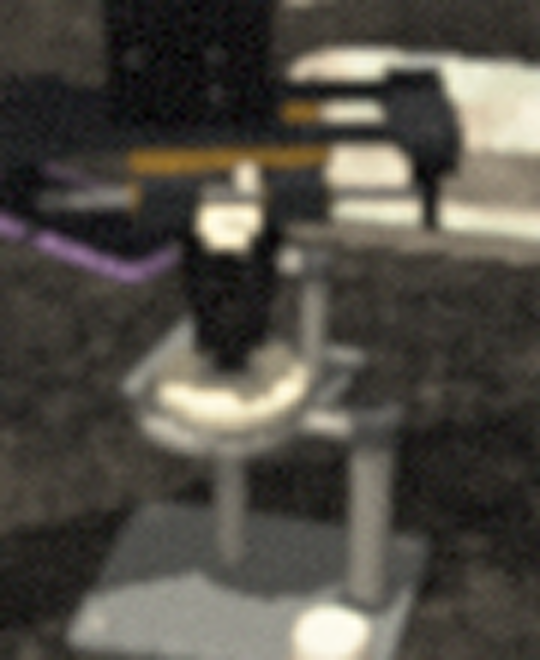

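>>> carry_out --pt "0 0 -0.1" --pt "0 0 -0.13" --pt "0 0 -0.13" --pt "0 0 -0.13" --pt "0 0 -0.13" --turn '[0, 0, 0, 0, 0]' --gripper '[0, 0, 0, 0, 0]' --squeeze 5

```text
time_s: 15.92
tool_pos: [0.526, 0.1467, 0.1537]
tool_rot: [180.0, -0.0, 4.8]
force: [1.1, 0.6, -0.5]
grip_width: 0.0155
```

```bash
python3 c.py
```

```text
[1.17253065 0.38442214 0.13369828] [0.2955239  0.58232812 0.8202546 ] [ 0.13543452 -0.33737815  0.00069136]
cm [-1.500e-02 -9.000e-03 -9.626e+00] turn 0.0007 dist 0.0963 t 16.125 F [1.52 0.69 0.05] tau [ 0.15 -0.34 -0.02] pos [0.526  0.1467 0.1537] rot [180.    -0.     4.84] w 0.016059933580767266
```

Weight rests on the ring (Fz≈0). Release.

>>> carry_out --pt "0 0 0" --pt "0 0 0" --pt "0 0 0" --pt "0 0 0" --pt "0 0 0" --turn '[0, 0, 0, 0, 0]' --gripper '[0.25, 0.3, 0.45, 0.6, 0.6]'

```text
time_s: 16.75
tool_pos: [0.5259, 0.1467, 0.1537]
tool_rot: [180.0, 0.0, 4.8]
force: [-0.2, -0.5, 0.6]
grip_width: 0.0476
```

```bash
python3 c.py
python3 - <<'E'
from h import *
s=read_camera('side')[:,:,::-1]
crop(s,200,110,90,110,6,'pics/s11.png')
E
```

```text
[ 0.15894648 -0.21576956 -0.60201991] [0.35495763 0.32730755 0.38863984] [-0.04017755 -0.11235502  0.01334838]
cm [-7.000e-03 -6.000e-03 -9.628e+00] turn 0.0008 dist 0.0963 t 16.95 F [ 0.01 -0.36 -0.75] tau [-0.07 -0.13  0.04] pos [0.5259 0.1467 0.1537] rot [179.99   0.     4.85] w 0.05167874217402515
```

View pics/s11.png

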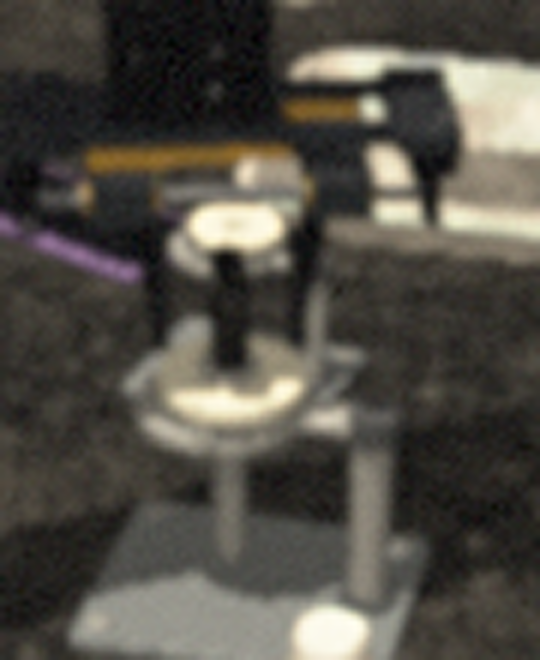

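Hammer hangs upright between the open fingers. Retreat straight up.

>>> carry_out --pt "0 0 -1.0" --pt "0 0 -3.0" --pt "0 0 -6.0" --pt "0 0 -10.0" --pt "0 0 -15.0" --turn '[0, 0, 0, 0, 0]' --gripper '[0.6, 0.6, 0.6, 0.6, 0.6]'

```text
time_s: 17.62
tool_pos: [0.5255, 0.1468, 0.3061]
tool_rot: [180.0, -0.0, 4.9]
force: [0.7, -1.0, -0.2]
grip_width: 0.0519
```

>>> carry_out --pt "0 6.0 0" --pt "0 12.0 0" --pt "0 18.0 0" --pt "0 22.0 0" --pt "0 22.0 0" --turn '[0, 0, 0, 0, 0]' --gripper '[0.6, 0.6, 0.6, 0.6, 0.6]'

```text
time_s: 18.25
tool_pos: [0.5445, -0.0772, 0.3049]
tool_rot: [179.9, -0.1, 4.4]
force: [-0.3, 0.8, -0.1]
grip_width: 0.0522
```

```bash
python3 c.py
python3 - <<'E'
from h import *
s=read_camera('side')[:,:,::-1];t=read_camera('top')[:,:,::-1]
cv2.imwrite('pics/s12f.png',s);cv2.imwrite('pics/t12f.png',t)
crop(s,200,110,90,110,5,'pics/s12.png');crop(t,180,170,120,120,5,'pics/t12.png')
E
```

```text
[-0.31268497  0.66911852 -0.00396017] [0.62675783 0.33992531 0.24609655] [ 0.02709113 -0.1154286  -0.01407131]
cm [ 1.4000e-02 -2.1802e+01  5.4700e+00] turn 0.0036 dist 0.2248 t 18.45 F [-0.61  0.35  0.13] tau [-0.02 -0.11  0.02] pos [ 0.5447 -0.0704  0.3047] rot [-1.7999e+02 -7.0000e-02  5.0100e+00] w 0.0524067013092402
```

View pics/s12f.png

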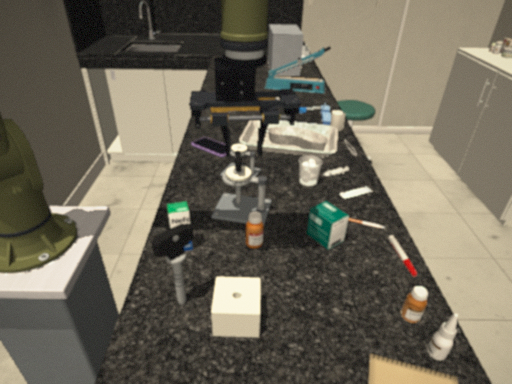

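View pics/s12.png

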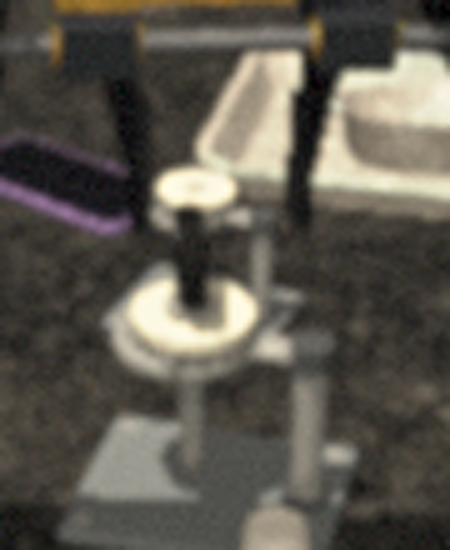

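View pics/t12f.png

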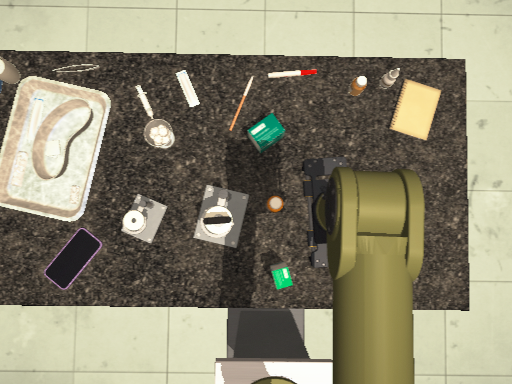

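Run:
```python
from h import *
print('tip obs',(192.5/5-.5+200,480.5/5-.5+110),'pred',proj('side',[.5258,.1417,.030]), 'head top pred',proj('side',[.5258,.12,.183]),'obs',(192.5/5-.5+200,208/5+109.5))
a=cv2.imread('pics/top0.png').astype(int);b=cv2.imread('pics/t12f.png').astype(int)
for n,(x,y) in dict(bottle=(276,203),tall=(282,277),green=(266,131)).items():
    print(n,abs(a-b)[y-9:y+10,x-9:x+10].mean(), cv2.phaseCorrelate(a[y-12:y+13,x-12:x+13].sum(2).astype(float),b[y-12:y+13,x-12:x+13].sum(2).astype(float)))
from cell import sign_off
print(sign_off())
```

```text
tip obs (238.0, 205.6) pred [[238.12724145 203.26914958]] head top pred [[237.61869934 158.9746661 ]] obs (238.0, 151.1)
bottle 27.097876269621423 ((0.7774991590847495, 0.15630287355463857), 0.9700693906687515)
tall 1.9981532779316713 ((0.4834644104355963, 0.4648170986213316), 1.0042296147742957)
green 2.7922437673130194 ((0.46993644803353085, 0.39977737111583345), 0.8675029745132864)
the job is handed in; nothing more can be done
None
```

The hammer now hangs handle-first in the ring of the larger stand, and I handed the job in with the arm parked clear at about 18.5 s.

- **Lifting and inserting:** I gripped the head, lifted it straight out of the block and lowered it over the ring. The handle entered the hole on the first try. There was no vertical contact force, and sideways readings stayed around 1 N, close to the noise.
- **Catching on the ring:** The flange touched at the expected height, with the force going from −1.2 N to +2.1 N. That sank the ring about 2 mm, well short of its hard stop. I backed off until the hammer's weight rested on the ring, then opened the fingers and went straight up.
- **Last pictures:** The hammer hangs upright with its flange on the ring plate, and the block is empty. The bottle and both cartons are at the same pixel positions as at the start.

Three final checks were not clean:
- **Handle tip:** It showed about 2 px lower in the side view than a point at 30 mm height should. I put that down to reading error and the ring sinking slightly under the weight.
- **Head top:** It was about 8 px above my prediction, but I think my prediction used the wrong end of the head.
- **Bottle:** The patch around it changed in brightness, with an apparent shift of 0.8 px. The unmoved cartons read about 0.5 px in the same test. The arm's shadow now falls there, and I take that as the cause.

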